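# Fold the case lid back onto its sprung stop and put the cross-shaft block away

## Task

Fold the stiff lid of the parts case back by its bar handle until it meets the sprung stop behind it, and push it gently but definitely into the rubber pad, so that it stays leaning there when you let go; how far the stop is screwed out is not known, so feel for it and do not overload it. Then set the drilled round steel block gently down, upright, on the floor of the open case, leaving the lid on its stop and the two other parts beside the block where they are.

Things in the scene. Friction and masses are not known exactly. Their poses are not given: they have to be found in the camera images.
- case: Grey sheet-steel parts case screwed to the bench by an ear on either side, open on top under its lid: 120 mm (its x) x 170 mm (its y) x 75 mm high, walls 4 mm, inner floor (rubber mat) 6 mm above the bench. Origin: centre of its underside; x points from its front (bar handle, robot side) to its back (hinge and stop), y along the hinge, z up.
- lid_bar (a point): Middle of the lid's bar handle: round steel bar 10 mm thick, 100 mm long, parallel to the hinge, on two 8 mm arms, 40 mm beyond the lid's front edge (clear gap 35 mm between bar and lid edge, 90 mm between the arms). In the lid's frame it lies at x -160 mm, z +4 mm from the hinge axis. Axes are the lid's: y along the bar. Lid shut: bar in front of the case, 79 mm above the bench.
- lid_hinge (a point): Middle of the hinge axis, 60 mm behind the case's centre, 75 mm above the bench; lid axes (z out of the lid's outer face). Lid: grey plate 120 x 172 x 5 mm. The face meets the stop's pad 97 mm from the hinge. The pad yields 1 mm per 6 N: seated at 6 N up, overloaded above 25 N. 10 N at the bar, square to the lid, hinge friction included, puts about 14 N on the pad; friction then holds the lid.
- lid (a joint): Hinge angle of the lid, rad: 0 shut (level), 1.57 upright, more when folded back. Starts between 0 and 0.35. Stiff friction hinge (about 0.3 N m: 2 N at the bar, besides the lid's 0.25 kg), so the lid stays wherever it is left. It meets the stop's pad somewhere between 1.80 and 2.05.
- back_stop: Dark steel bracket fixed behind the case: upright plate 50 mm wide, 175 mm high. At 160 mm height it carries a screw pointing to the case with a sprung round rubber pad, 22 mm across, on its end. Origin on the bench, 155 mm behind the case's centre, axes as the case. The screw is set anew each time: the pad's tip is 49 to 65 mm in front of this origin; this pose does not tell.
- block_center (a point): Centre (18 mm above its underside) of the cross-shaft block: a plain round steel block, 54 mm in diameter and 36 mm high, standing upright on the bench, with a hole down its middle and holes drilled through its sides; 0.55 kg; z up its axis. Grasp across its 54 mm.
- hub_block: The same cross-shaft block; origin at the centre of its underside, z up its axis. Over the bench behind the loose parts, rings hang on pegs from the back wall, 0.4 m above the bench and higher; their near ends run from x 0.54 at y -0.13 to x 0.44 at y 0.17 and x 0.40 at y 0.30 (m). After opening the lid, draw the arm back towards its base before swinging across to the parts.
- bevel_gear: Bystander: bevel gear with teeth, 56 mm across, 26 mm high, loose on the bench; origin at the centre of its underside.
- roller_cone: Bystander: tapered roller bearing cone, 66 mm across, 30 mm high, with rollers round it, loose on the bench; origin at the centre of its underside.
Not all that is in view belongs to the job. What is shaped like the hub_block but turquoise is not meant.

How it is judged:
By the outcome, as a careful person would: the job done as asked, in the order asked, and still so for the second after the job is handed in, with the robot touching nothing.
It also fails if it takes over 67 s, if anything falls off the work surface, if the arm or the gripper's body presses on something with over 40 N, if the wrist force passes 120 N, or if a joint passes its speed limit or range.

## Robot

A 7-joint arm with a two-finger parallel gripper is mounted at the origin on the work surface; the furniture and walls round the work are solid. World frame = base frame: x ahead of the robot, y to its left, z up, the work surface at z = 0. Lengths are in mm, angles in rad, forces in N, time in s.
With the tool pointing down it reaches from about 400 to 850 mm from the base axis. Payload 10.4 kg.
Tool frame: the origin (TCP) lies midway between the tips of the shut fingers; the grasp point (between the pads) lies manip.grip_point_offset behind it (manip.grip_point_offset is the distance from the TCP to the grasp point, in mm); z points along the fingers, y is the line along which they close (so a half turn about z gives the same grasp; the last joint's range is limited). The gripper opens to 85 mm and grips with 20 to 120 N. Pads are 22 mm wide; open, the fingers measure 114 mm over their backs; the gripper's body (76 mm by 85 mm) begins 54 mm behind the grasp point. The pads swing forward as they close: fully open they stand 13 mm farther back than shut.
Start: joints at [1.25, 0.332, -0.065, 1.46, 0.022, 1.35, -0.088], TCP at [183.407, -597.506, 231.338] pointing down, gripper open.
Joint ranges: [-2.6, 2.6], [-0.5, 2.12], [-1.47, 1.34], [0.16, 2.42], [-1.27, 4.41], [0.06, 2.06], [-2.6, 2.6]. Speed limits (rad/s): [2.22, 2.22, 2.79, 2.79, 3.14, 3.14, 3.14].

## Interface

Orientations are given as a unit quaternion [x, y, z, w].
In Python, from cell import manip gives the robot as it stands. The module is installed in compiled form; this text tells all that it offers.
- The arm moves only by the shell command python3 -m creep 'ROWS' [FORCE]. ROWS is JSON, a list that holds one entry, the list of rows, each a list of 7 numbers: the finger opening in m, from 0 to 0.0854, then the shift along the tool's x, y, z in m, then the turn, a rotation vector about the tool's x, y, z in rad. In form: [[[jaw, dx, dy, dz, rx, ry, rz], ...]]. A call has 1 to 20 rows; each row is the pose to reach, as a shift and turn from the pose commanded when the call began, along the tool's axes at that moment; what a row does not reach only later rows make up. A row lasts 1/10 s, in which the tool goes at most 50 mm and 8.59 degrees, less where a joint would pass 70% of its speed; a pose out of reach is approached as far as the arm can. A call with a gripper value outside its range is refused whole. The fingers move at their own pace and stop on an object; FORCE is the grip in N (left out, the last holds). Time passes only in rows, so rows that repeat a pose let the fingers close. It gives the time, the measured TCP pose, the force, the opening and the grip force at its end, in the units of the state.
- manip.sense(): the state, without advancing time (a new reading comes with each control period).
- manip.read_camera(name): name is "scene" or "top" or "wrist"; returns a dict with "img" (400x640x3 uint8, red, green, blue), "fovy" (degrees; the focal length in pixels is half the picture's height over the tangent of half this angle, whatever the lens; pixels are square), "cx", "cy" (the principal point, pixels), "pose" (4x4, takes a point from camera to world coordinates). Camera axes: x right, y up, looking along -z (the intrinsics and any distortion apply to the point x, -y, -z); pixel columns grow to the right and rows downward; lengths in mm; the calibration is good to about 2 mm. A picture is of the moment at which its call begins. There is no depth.
- manip.close_job(): hands the job in; it is judged then, once.
The state is a dict: "t": time; "joint_positions": joint angles; "dq": joint speeds; "joint_torque": joint torques, N m; "tcp_pos": TCP position; "ee_rot": TCP orientation; "wrist_force": force on the tool from outside, world axes, zero at the start; "wrist_torque": the same for the moment, N m; "gripper_width": finger opening in mm; "grip_force": force on a finger pad.
Only numpy, scipy, OpenCV 4.12 (cv2) and the standard library are available. Lean on these libraries where they do the work, as an engineer would, in place of code of your own. Each camera call takes 0.05 s, during which the arm holds its last target. There are 200 camera calls.

## Working session

There is one attempt and no reset: what is moved stays moved. The work goes in short steps, Python scripts to look and compute and a shell command to move; the robot and the scene stay as the last step left them, time stands still between calls to the robot, and variables do not carry over. Pictures are saved under pics/ and viewed, at most 11 in all, crops included, and the job is handed in when it is done.

```bash
mkdir -p pics; python3 - <<'E'
from cell import manip
import cv2,json
s=manip.sense();print(s, manip.grip_point_offset)
for n in ("scene","top","wrist"):
    c=manip.read_camera(n);cv2.imwrite(f"pics/a_{n}.png",c["img"][:,:,::-1])
    print(n,{k:v for k,v in c.items() if k!="img"})
E
```

```text
{'t': 0.0, 'joint_positions': array([ 1.25043374,  0.33285313, -0.0647035 ,  1.46095526,  0.02161197,
        1.34987442, -0.08846029]), 'dq': array([-1.56929141e-03, -1.58430828e-03,  1.25279374e-03, -1.25607542e-03,
       -1.97868237e-03, -8.29135278e-04,  1.57919348e-05]), 'joint_torque': array([ 7.78090107e-04, -6.25454450e+01,  4.96871537e-02, -3.91604805e+01,
        1.64072856e-02,  9.89147782e-03, -1.68218310e-05]), 'tcp_pos': array([ 183.24771477, -597.14279237,  230.52098137]), 'ee_rot': array([ 9.88932431e-01,  1.48364958e-01, -1.40454673e-04, -6.82796602e-04]), 'wrist_force': array([ 0.00316944,  0.46616904, -0.43065784]), 'wrist_torque': array([-0.04949262,  0.04260681, -0.03625535]), 'grip_force': 0.0, 'gripper_width': 85.10130271090405} 18.700000000000003
scene {'fovy': 44.29475948954853, 'cx': 313.45756980720114, 'cy': 187.7847694812955, 'pose': array([[-6.39656903e-01,  6.07408093e-01, -4.71056742e-01,
        -2.53988294e+02],
       [-7.68486797e-01, -4.92323410e-01,  4.08712250e-01,
         4.47720537e+02],
       [ 1.63428665e-02,  6.23436499e-01,  7.81703168e-
[... 286 characters left out ...]
0e+02],
       [-9.99809873e-01,  9.62981328e-03, -1.69553755e-02,
        -1.66832949e+02],
       [-1.52987514e-02,  1.51736859e-01,  9.88302521e-01,
         1.22708948e+03],
       [ 0.00000000e+00,  0.00000000e+00,  0.00000000e+00,
         1.00000000e+00]])}
wrist {'fovy': 63.441436839514914, 'cx': 320.13165725036794, 'cy': 196.6378458512483, 'pose': array([[ 2.93913034e-01,  9.18551498e-01,  2.64344990e-01,
         2.50096492e+02],
       [-9.55831689e-01,  2.82725415e-01,  8.03251003e-02,
        -5.78137022e+02],
       [-9.54305860e-04, -2.76277912e-01,  9.61077315e-01,
         3.72679904e+02],
       [ 0.00000000e+00,  0.00000000e+00,  0.00000000e+00,
         1.00000000e+00]])}
```

View pics/a_scene.png

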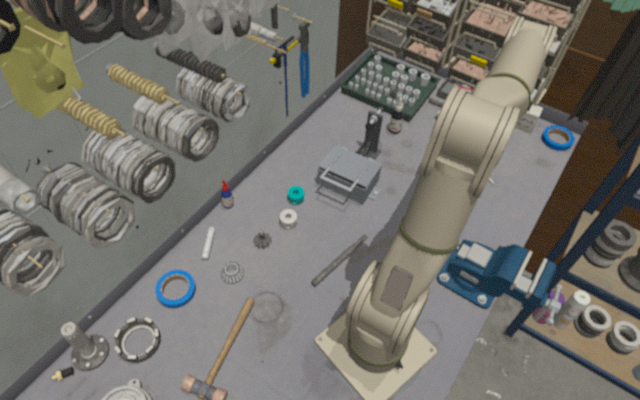

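View pics/a_top.png

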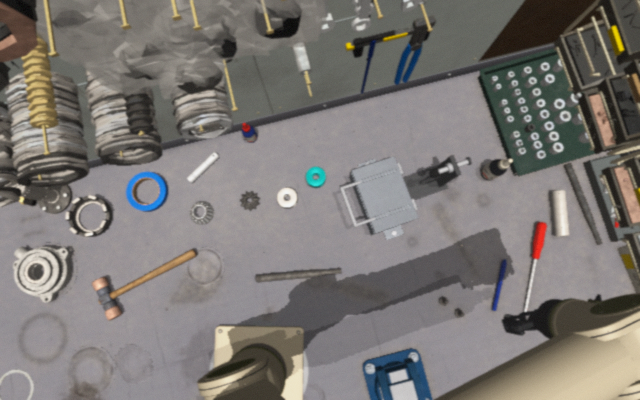

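The scene shows the case near (348,175) with the bar on its left and the stop at (373,130). The block is at (288,217), with turquoise above it. In the top view the case is at (385,197), bar (348,207), stop pad about (425,178), block (287,197), gear (250,200) and cone (202,212).

```bash
cat > h.py <<'E'
from cell import manip
import numpy as np,cv2
from scipy.spatial.transform import Rotation as R
def ray(c,u,v):
    f=200/np.tan(np.radians(c["fovy"])/2)
    d=c["pose"][:3,:3]@np.array([(u-c["cx"])/f,-(v-c["cy"])/f,-1]);return c["pose"][:3,3],d
def onz(c,u,v,z):
    o,d=ray(c,u,v);return o+d*(z-o[2])/d[2]
def proj(c,p):
    f=200/np.tan(np.radians(c["fovy"])/2)
    q=c["pose"][:3,:3].T@(np.array(p)-c["pose"][:3,3]);return c["cx"]-f*q[0]/q[2],c["cy"]+f*q[1]/q[2]
def tri(a,b):
    A=[];y=[]
    for o,d in (a,b):
        d=d/np.linalg.norm(d);P=np.eye(3)-np.outer(d,d);A.append(P);y.append(P@o)
    return np.linalg.lstsq(np.vstack(A),np.hstack(y),rcond=None)[0]
E
python3 - <<'E'
import cv2,numpy as np
t=cv2.imread("pics/a_top.png")[145:245,325:485]; s=cv2.imread("pics/a_scene.png")[100:220,300:460]
b=cv2.imread("pics/a_top.png")[160:230,180:340]
z=lambda i,w:cv2.resize(i,(i.shape[1]*w,i.shape[0]*w),interpolation=cv2.INTER_CUBIC)
cv2.imwrite("pics/b.png",np.hstack([np.vstack([z(t,2),z(b,2)])[:340].copy() ,z(s,3)[:340]])[:, :800])
cv2.imwrite("pics/c.png",z(t,5))
E
```

```text
(no output)
```

View pics/c.png

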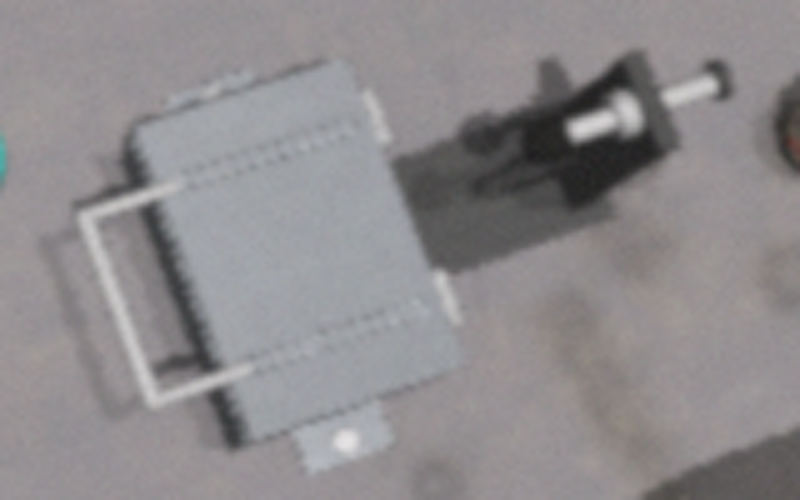

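View pics/b.png

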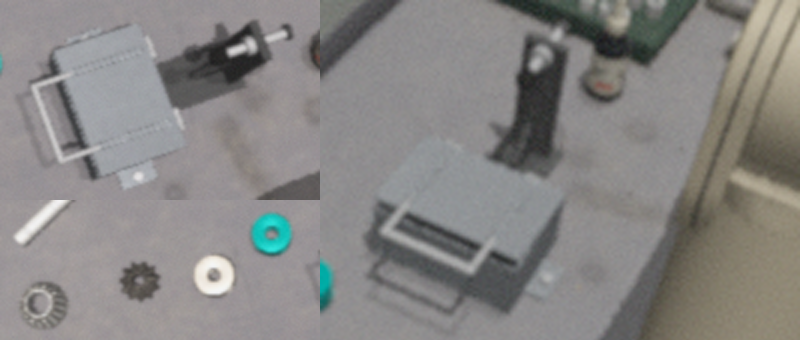

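The crops show the bar ends in the top view at about (341.5,187.7) and (355.9,225.5), and in the scene at about (321.7,178.3) and (351,189.7). The lid's hinge corners in the top view are about (394,157.3) and (417.3,217).

```bash
python3 - <<'E'
from h import *
t=manip.read_camera("top");s=manip.read_camera("scene")
B1=tri(ray(t,341.5,187.7),ray(s,321.7,178.3));B2=tri(ray(t,355.9,225.5),ray(s,351,189.7))
print("bar",B1,B2,(B1+B2)/2,np.linalg.norm(B1-B2))
c1=onz(t,394,157.3,78);c2=onz(t,417.3,217,78);print("hinge corners",c1,c2,(c1+c2)/2,np.linalg.norm(c1-c2))
y=(B1-B2)[:2];y/=np.linalg.norm(y); y2=(c1-c2)[:2];y2/=np.linalg.norm(y2);print(y,y2)
hsv=cv2.cvtColor(t["img"],cv2.COLOR_RGB2HSV)
m=(hsv[:,:,2]>185)&(hsv[:,:,1]<60);m=m.astype(np.uint8);m[:, :265]=0;m[:,310:]=0;m[:180]=0;m[215:]=0
M=cv2.moments(m);u,v=M["m10"]/M["m00"],M["m01"]/M["m00"];print("block",u,v,M["m00"],onz(t,u,v,30))
for n,u,v,z in(("gear",249.5,200,20),("cone",202,212,25),("turq",316,177,30),("pad?",435,170,160),("ear",393.5,233,3)):print(n,onz(t,u,v,z))
E
```

```text
bar [ 472.78204427 -213.71134261   81.71438336] [ 375.72673948 -249.37347897   90.78270468] [ 424.25439188 -231.54241079   86.24854402] 103.79669845254517
hinge corners [ 556.36123586 -349.20995385   78.        ] [ 400.77099795 -406.31718063   78.        ] [ 478.56611691 -377.76356724   78.        ] 165.73942646284576
[0.93864106 0.34489558] [0.93876419 0.3445603 ]
block 286.4982456140351 197.09122807017545 285.0 [455.73249581 -66.99381658  30.        ]
gear [448.21478673  34.11133932  20.        ]
cone [413.62603738 160.42283514  25.        ]
turq [ 511.41644947 -145.65772833   30.        ]
pad? [ 506.37095147 -434.16984456  160.        ]
ear [ 364.31199813 -356.80295102    3.        ]
```

```bash
python3 -m creep '[[[0.085,0.015,-0.012,0.0,0,0,0],[0.085,0.05,-0.04,0.005,0,0,0],[0.085,0.085,-0.07,0.01,0,0,-0.01],[0.085,0.12,-0.1,0.015,0,0,-0.02],[0.085,0.155,-0.13,0.02,0,0,-0.03],[0.085,0.19,-0.16,0.025,0,0,-0.04],[0.085,0.225,-0.19,0.03,0,0,-0.05],[0.085,0.26,-0.22,0.04,0,0,-0.055],[0.06,0.295,-0.25,0.05,0,0,-0.055],[0.06,0.325,-0.27,0.05,0,0,-0.055],[0.06,0.338,-0.279,0.05,0,0,-0.055],[0.06,0.338,-0.279,0.05,0,0,-0.055],[0.06,0.338,-0.279,0.05,0,0,-0.055],[0.06,0.338,-0.279,0.05,0,0,-0.055]]]'
python3 - <<'E'
from h import *
s=manip.sense();c=manip.read_camera("wrist");cv2.imwrite("pics/d.png",c["img"][:,:,::-1]);np.save("d.npy",c,allow_pickle=True)
print(s["tcp_pos"],R.from_quat(s["ee_rot"]).as_matrix().round(3),s["wrist_force"],proj(c,[424,-231,84]))
E
```

```text
t: 1.65
tcp_pos: [423.9, -232.8, 181.3]
ee_rot: [0.985, 0.175, -0.0, 0.0]
wrist_force: [-0.1, 0.4, 0.2]
gripper_width: 60.4
grip_force: 0.0
[ 423.85234846 -232.84556317  181.2661872 ] [[ 0.939  0.344 -0.   ]
 [ 0.344 -0.939 -0.   ]
 [-0.     0.    -1.   ]] [-0.07677583  0.41818267  0.23936637] (np.float64(316.23209939078305), np.float64(196.3914330575074))
```

View pics/d.png

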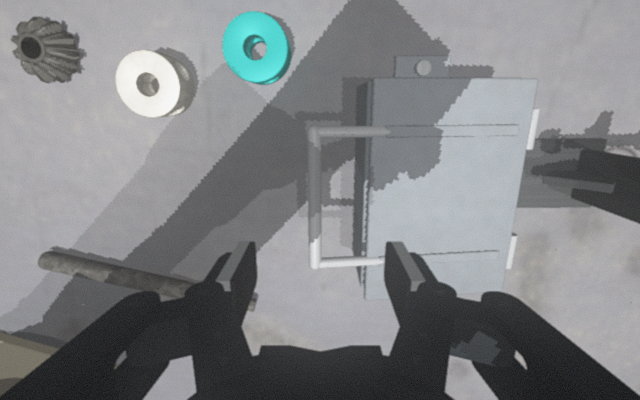

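The wrist view shows the bar middle at (316,198), within 2 px of the prediction, with block, turquoise and gear at upper left. I'll go down and grip.

```bash
python3 -m creep '[[[0.03,0,-0.001,0,0,0,0],[0.03,0,-0.001,0.02,0,0,0],[0.03,0,-0.001,0.05,0,0,0],[0.03,0,-0.001,0.08,0,0,0],[0.03,0,-0.001,0.1,0,0,0],[0.03,0,-0.001,0.112,0,0,0],[0.03,0,-0.001,0.115,0,0,0],[0.03,0,-0.001,0.115,0,0,0],[0.0,0,-0.001,0.115,0,0,0],[0.0,0,-0.001,0.115,0,0,0],[0.0,0,-0.001,0.115,0,0,0],[0.0,0,-0.001,0.115,0,0,0],[0.0,0,-0.001,0.115,0,0,0]]]' 35
python3 - <<'E'
from h import *
s=manip.sense();print(s["wrist_torque"])
c=manip.read_camera("wrist");cv2.imwrite("pics/e.png",c["img"][:,:,::-1])
E
```

```text
t: 3.0
tcp_pos: [423.8, -228.3, 66.5]
ee_rot: [0.984, 0.176, -0.001, -0.001]
wrist_force: [-3.7, 10.3, 2.8]
gripper_width: 9.1
grip_force: 34.3
[ 2.05517687  0.7744976  -0.04479468]
```

View pics/e.png

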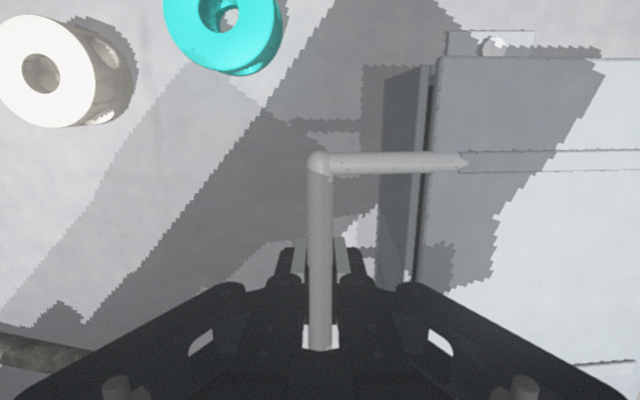

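The bar is held (9.1 mm opening). The ~10 N side load means the true bar lies about 3.5 mm nearer the front, so I'll correct that and begin the arc, stopping at about 1.0 rad to check.

```bash
python3 -m creep '[[[0,0,-0.0035,0,0,0,0],[0,0,-0.003,-0.0056,0,0,0],[0,0,-0.0015,-0.0167,0,0,0],[0,0,0.0012,-0.0292,0,0,0],[0,0,0.0048,-0.0414,0,0,0],[0,0,0.0095,-0.0534,0,0,0],[0,0,0.015,-0.0649,0,0,0],[0,0,0.0215,-0.0759,0,0,0],[0,0,0.0288,-0.0864,0,0,0],[0,0,0.037,-0.0963,0,0,0],[0,0,0.0459,-0.1055,0,0,0],[0,0,0.0555,-0.1139,0,0,0],[0,0,0.0658,-0.1216,0,0,0],[0,0,0.0738,-0.1268,0,0,0],[0,0,0.0738,-0.1268,0,0,0],[0,0,0.0738,-0.1268,0,0,0],[0,0,0.0738,-0.1268,0,0,0]]]'
python3 -c "
from cell import manip
s=manip.sense();print(s['wrist_torque'],s['tcp_pos'],s['wrist_force'])"
```

```text
t: 4.75
tcp_pos: [448.4, -303.1, 190.1]
ee_rot: [0.985, 0.174, -0.001, 0.001]
wrist_force: [10.2, -18.3, -33.6]
gripper_width: 8.3
grip_force: 33.9
[-3.52087215 -2.13410296  0.11297795] [ 448.35357749 -303.12994257  190.13808831] [ 10.24497564 -18.25968836 -33.62343504]
```

The load is radial (pulling outward, the start angle was about 0.03 higher than assumed). I'll refit the circle (centre 159.3 mm on, start ψ 0.09) and go on.

```bash
python3 -m creep '[[[0,0,0.0014,0.003,0,0,0],[0,0,0.0066,0.0001,0,0,0],[0,0,0.0166,-0.0048,0,0,0],[0,0,0.0285,-0.0096,0,0,0],[0,0,0.0407,-0.0134,0,0,0],[0,0,0.0532,-0.0162,0,0,0],[0,0,0.0659,-0.018,0,0,0],[0,0,0.0755,-0.0187,0,0,0],[0,0,0.0755,-0.0187,0,0,0],[0,0,0.0755,-0.0187,0,0,0],[0,0,0.0755,-0.0187,0,0,0]]]'
python3 -c "
from cell import manip
s=manip.sense();print(s['wrist_torque'],s['tcp_pos'],s['wrist_force'])"
```

```text
t: 5.85
tcp_pos: [474.4, -372.3, 212.5]
ee_rot: [0.985, 0.174, -0.001, 0.001]
wrist_force: [-6.0, -3.4, 1.9]
gripper_width: 9.2
grip_force: 35.6
[-0.58695949  1.33286806 -0.00903572] [ 474.41417893 -372.26330778  212.47929181] [-6.02966132 -3.41056761  1.9461904 ]
```

Loads are small now (ψ≈1.53). I'll loosen the jaws so that only the front finger pushes, and feel onward.

```bash
python3 -m creep '[[[0.016,-0.001,0,0,0,0,0],[0.016,-0.002,0,0,0,0,0],[0.016,-0.002,0.004,0,0,0,0],[0.016,-0.002,0.012,0,0,0,0],[0.016,-0.002,0.02,0.0005,0,0,0],[0.016,-0.002,0.028,0.001,0,0,0],[0.016,-0.002,0.034,0.0015,0,0,0],[0.016,-0.002,0.04,0.002,0,0,0],[0.016,-0.002,0.04,0.002,0,0,0],[0.016,-0.002,0.04,0.002,0,0,0]]]'
python3 -m creep '[[[0.016,0,0.004,0.0005,0,0,0],[0.016,0,0.006,0.001,0,0,0],[0.016,0,0.006,0.001,0,0,0]]]'
python3 -m creep '[[[0.016,0,0.003,0.001,0,0,0],[0.016,0,0.004,0.001,0,0,0],[0.016,0,0.004,0.001,0,0,0]]]'
```

```text
t: 6.85
tcp_pos: [487.7, -409.4, 209.7]
ee_rot: [0.985, 0.175, -0.0, 0.0]
wrist_force: [-0.1, -0.3, 0.6]
gripper_width: 15.7
grip_force: 0.0
t: 7.15
tcp_pos: [490.0, -414.9, 208.8]
ee_rot: [0.984, 0.175, 0.0, 0.0]
wrist_force: [0.1, -0.1, -0.3]
gripper_width: 15.9
grip_force: 0.0
t: 7.45
tcp_pos: [491.3, -418.6, 207.8]
ee_rot: [0.984, 0.175, 0.0, 0.0]
wrist_force: [0.1, -0.4, 0.1]
gripper_width: 16.3
grip_force: 0.1
```

```bash
python3 - <<'E'
from h import *
c=manip.read_camera("wrist");t=manip.read_camera("top")
cv2.imwrite("pics/f.png",np.hstack([cv2.resize(c["img"][:,:,::-1],(480,300)),cv2.resize(t["img"][100:250,325:485,::-1],(320,300))]))
E
```

```text
(no output)
```

View pics/f.png

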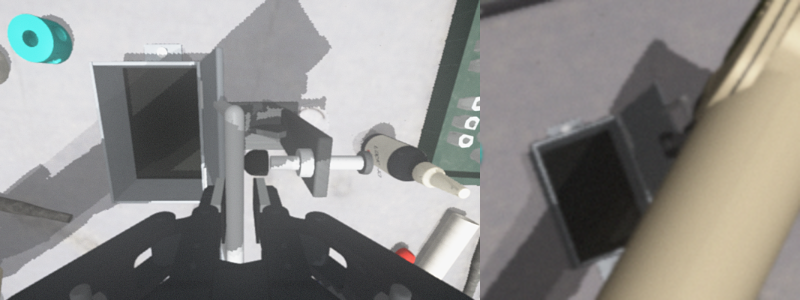

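The wrist view shows the case open, the bar between the jaws at (235,170) near the front finger, and the pad at (257,162) still a little ahead of the lid. I'll keep feeling forward.

```bash
for i in 1; do python3 -m creep '[[[0.016,0,0.002,0.0005,0,0,0],[0.016,0,0.004,0.0015,0,0,0]]]'; python3 -m creep '[[[0.016,0,0.002,0.0005,0,0,0],[0.016,0,0.004,0.0015,0,0,0]]]'; done
```

```text
t: 7.75
tcp_pos: [492.7, -422.3, 206.5]
ee_rot: [0.984, 0.175, 0.0, 0.0]
wrist_force: [-1.1, 1.6, 1.5]
gripper_width: 15.5
grip_force: 0.7
t: 7.95
tcp_pos: [494.2, -426.1, 204.9]
ee_rot: [0.984, 0.175, 0.0, 0.0]
wrist_force: [-0.6, 2.4, 0.6]
gripper_width: 15.8
grip_force: 0.7
```

```bash
python3 -m creep '[[[0.016,0,0.002,0.001,0,0,0],[0.016,0,0.003,0.0015,0,0,0]]]'; python3 -m creep '[[[0.016,0,0.002,0.001,0,0,0],[0.016,0,0.003,0.0015,0,0,0]]]'
```

```text
t: 8.15
tcp_pos: [495.2, -428.9, 203.2]
ee_rot: [0.984, 0.175, -0.0, -0.0]
wrist_force: [-0.3, 2.0, 0.1]
gripper_width: 15.7
grip_force: 0.7
t: 8.35
tcp_pos: [496.2, -431.7, 201.7]
ee_rot: [0.984, 0.175, -0.0, 0.0]
wrist_force: [-0.6, 0.1, 1.6]
gripper_width: 15.9
grip_force: 0.6
```

```bash
python3 -m creep '[[[0.016,0,0.002,0.001,0,0,0],[0.016,0,0.003,0.0015,0,0,0]]]'
```

```text
t: 8.55
tcp_pos: [497.2, -434.5, 200.2]
ee_rot: [0.984, 0.175, 0.0, 0.0]
wrist_force: [0.3, 1.6, 1.0]
gripper_width: 16.1
grip_force: 0.6
```

```bash
python3 -m creep '[[[0.016,0,0.002,0.001,0,0,0],[0.016,0,0.003,0.001,0,0,0],[0.016,0,0.003,0.001,0,0,0]]]'
```

```text
t: 8.85
tcp_pos: [498.2, -437.2, 199.0]
ee_rot: [0.984, 0.175, -0.0, -0.0]
wrist_force: [-0.8, 0.8, -1.0]
gripper_width: 15.5
grip_force: 0.4
```

```bash
python3 -m creep '[[[0.016,0,0.002,0.001,0,0,0],[0.016,0,0.003,0.001,0,0,0],[0.016,0,0.003,0.001,0,0,0]]]'
```

```text
t: 9.15
tcp_pos: [499.2, -440.0, 198.1]
ee_rot: [0.984, 0.175, -0.0, -0.0]
wrist_force: [0.3, 1.7, -0.2]
gripper_width: 15.9
grip_force: 0.7
```

```bash
python3 -m creep '[[[0.016,0,0.002,0.001,0,0,0],[0.016,0,0.003,0.001,0,0,0],[0.016,0,0.003,0.001,0,0,0]]]'
```

```text
t: 9.45
tcp_pos: [500.3, -442.8, 197.1]
ee_rot: [0.984, 0.176, -0.0, -0.0]
wrist_force: [-0.5, 1.2, -1.8]
gripper_width: 15.9
grip_force: 0.8
```

```bash
python3 -m creep '[[[0.016,0,0.002,0.001,0,0,0],[0.016,0,0.003,0.0015,0,0,0],[0.016,0,0.003,0.0015,0,0,0]]]'
```

```text
t: 9.75
tcp_pos: [501.4, -445.7, 195.9]
ee_rot: [0.984, 0.175, 0.0, 0.0]
wrist_force: [-0.6, 2.5, -0.8]
gripper_width: 16.0
grip_force: 0.9
```

```bash
python3 -m creep '[[[0.016,0,0.002,0.001,0,0,0],[0.016,0,0.003,0.0015,0,0,0],[0.016,0,0.003,0.0015,0,0,0]]]'
```

```text
t: 10.05
tcp_pos: [502.3, -447.9, 194.8]
ee_rot: [0.984, 0.176, -0.0, -0.0]
wrist_force: [-4.6, 6.2, 4.7]
gripper_width: 16.2
grip_force: 3.5
```

```bash
python3 -m creep '[[[0.016,0,0.002,0.001,0,0,0],[0.016,0,0.003,0.0015,0,0,0],[0.016,0,0.003,0.0015,0,0,0]]]'
```

```text
t: 10.35
tcp_pos: [503.0, -449.9, 193.7]
ee_rot: [0.984, 0.176, -0.0, -0.001]
wrist_force: [-7.3, 10.0, 9.3]
gripper_width: 15.9
grip_force: 6.2
```

Contact: about 15 N at the bar, square to the lid, so roughly 20 N on the pad. It is seated without overload. I'll back off gently, open a little and lift away.

```bash
python3 -m creep '[[[0.016,0,-0.002,-0.001,0,0,0],[0.018,0,-0.004,-0.001,0,0,0],[0.022,0,-0.004,-0.001,0,0,0],[0.03,0,-0.004,-0.001,0,0,0],[0.034,0,-0.004,-0.001,0,0,0],[0.034,0,-0.004,-0.001,0,0,0],[0.034,0,-0.004,-0.001,0,0,0]]]'
python3 - <<'E'
from h import *
c=manip.read_camera("wrist");t=manip.read_camera("scene")
cv2.imwrite("pics/g.png",np.hstack([cv2.resize(c["img"][:,:,::-1],(480,300)),cv2.resize(t["img"][80:230,300:460,::-1],(320,300))]))
E
```

```text
t: 11.05
tcp_pos: [502.0, -447.6, 193.7]
ee_rot: [0.984, 0.175, 0.0, 0.0]
wrist_force: [-0.3, 0.1, 0.2]
gripper_width: 34.3
grip_force: 0.0
```

View pics/g.png

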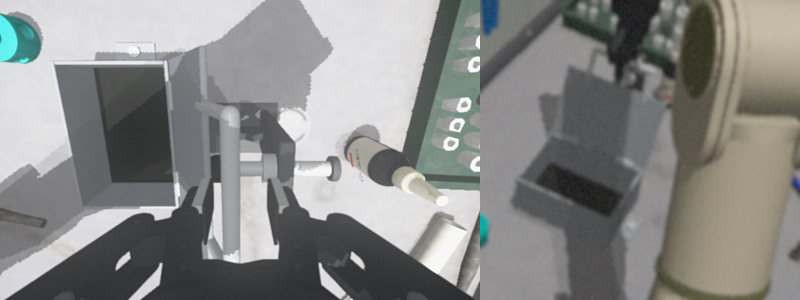

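The lid stays back when released, and the bar at (230,170) is clear of both fingers. Next I lift, draw back and swing low to the block, turning the tool 90° so the jaws will lie along the case's length.

```bash
python3 -m creep '[[[0.036,0,0,-0.02,0,0,0],[0.036,0,0,-0.05,0,0,0],[0.04,0,0,-0.08,0,0,0],[0.05,0,-0.005,-0.09,0,0,0],[0.06,-0.01,-0.035,-0.088,0,0,0],[0.07,-0.02,-0.07,-0.08,0,0,0],[0.07,-0.03,-0.11,-0.065,0,0,0],[0.07,-0.04,-0.145,-0.05,0,0,0],[0.07,-0.045,-0.174,-0.036,0,0,0],[0.07,-0.045,-0.174,-0.036,0,0,0]]]'
python3 -m creep '[[[0.07,0.005,-0.02,0.005,0,0,-0.08],[0.07,0.012,-0.045,0.015,0,0,-0.2],[0.07,0.022,-0.075,0.03,0,0,-0.34],[0.07,0.032,-0.1,0.04,0,0,-0.48],[0.07,0.04,-0.12,0.05,0,0,-0.62],[0.07,0.048,-0.14,0.055,0,0,-0.76],[0.07,0.057,-0.16,0.06,0,0,-0.9],[0.07,0.068,-0.18,0.066,0,0,-1.04],[0.07,0.08,-0.195,0.072,0,0,-1.18],[0.07,0.085,-0.203,0.078,0,0,-1.32],[0.07,0.085,-0.203,0.08,0,0,-1.46],[0.07,0.085,-0.203,0.08,0,0,-1.57],[0.07,0.085,-0.203,0.08,0,0,-1.57],[0.07,0.085,-0.203,0.08,0,0,-1.57]]]'
python3 - <<'E'
from h import *
s=manip.sense();c=manip.read_camera("wrist");np.save("d.npy",c,allow_pickle=True);t=manip.read_camera("top")
print(s["joint_positions"],R.from_quat(s["ee_rot"]).as_matrix().round(3))
cv2.imwrite("pics/h.png",np.hstack([cv2.resize(c["img"][:,:,::-1],(480,300)),cv2.resize(t["img"][120:270,325:485,::-1],(320,300))]))
print([proj(c,[455.7,-67,36]),proj(c,[448,34,20])])
E
```

```text
t: 12.15
tcp_pos: [397.4, -296.3, 227.8]
ee_rot: [0.984, 0.177, -0.002, -0.001]
wrist_force: [1.1, -0.0, -0.1]
gripper_width: 70.3
grip_force: 0.0
t: 13.55
tcp_pos: [409.6, -80.0, 149.9]
ee_rot: [0.574, 0.819, 0.0, 0.0]
wrist_force: [-0.0, 0.7, 0.3]
gripper_width: 69.4
grip_force: 0.0
[ 0.6808418  -0.03561215 -0.57819396  2.05247211 -0.02167181  1.11863588
  0.4608924 ] [[-0.341  0.94   0.   ]
 [ 0.94   0.341 -0.   ]
 [-0.     0.    -1.   ]]
[(np.float64(378.9802792682764), np.float64(195.14244643823534)), (np.float64(416.367674550065), np.float64(70.25617575632688))]
```

View pics/h.png

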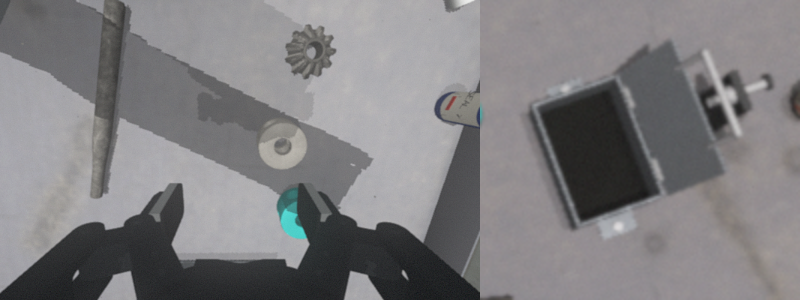

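The wrist view shows the block's hole at full-frame (377,194) against (379,195) predicted; the gear is above and turquoise below. The top view shows the open case rim with corners at about (354,173.5), (391.5,160), (415,216) and (376,231), and the lid leaning on the stop.

```bash
python3 - <<'E'
from h import *
c=np.load("d.npy",allow_pickle=True).item();t=manip.read_camera("top")
b=onz(c,377,193.5,36);s=manip.sense();M=R.from_quat(s["ee_rot"]).as_matrix()
print("block",b,"tool shift",M.T@(b-s["tcp_pos"]))
P=[onz(t,u,v,75) for u,v in((354,173.5),(391.5,160),(415,216),(376,231))];print(np.round(P),np.mean(P,0))
hsv=cv2.cvtColor(t["img"],cv2.COLOR_RGB2HSV)
E
```

```text
block [453.62614567 -66.26286623  36.        ] tool shift [ -2.19254774  46.20845134 113.89532799]
[[ 513. -245.   75.]
 [ 550. -343.   75.]
 [ 404. -401.   75.]
 [ 364. -301.   75.]] [ 457.62759889 -322.65854237   75.        ]
```

```bash
python3 -m creep '[[[0.075,-0.001,0.015,0.02,0,0,0],[0.075,-0.002,0.035,0.045,0,0,0],[0.075,-0.002,0.0462,0.07,0,0,0],[0.075,-0.002,0.0462,0.1,0,0,0],[0.075,-0.002,0.0462,0.125,0,0,0],[0.075,-0.002,0.0462,0.14,0,0,0],[0.075,-0.002,0.0462,0.148,0,0,0],[0.075,-0.002,0.0462,0.148,0,0,0],[0.05,-0.002,0.0462,0.148,0,0,0],[0.05,-0.002,0.0462,0.148,0,0,0],[0.05,-0.002,0.0462,0.148,0,0,0],[0.045,-0.002,0.0462,0.148,0,0,0],[0.045,-0.002,0.0462,0.148,0,0,0],[0.045,-0.002,0.0462,0.148,0,0,0]]]' 50
```

```text
t: 15.1
tcp_pos: [454.3, -66.0, 3.1]
ee_rot: [0.572, 0.82, 0.0, 0.001]
wrist_force: [-1.1, 0.2, 6.5]
gripper_width: 52.4
grip_force: 52.0
```

```bash
python3 -m creep '[[[0.045,0,0,-0.005,0,0,0],[0.045,0,0,-0.02,0,0,0],[0.045,0,-0.01,-0.045,0,0,0],[0.045,0,-0.025,-0.075,0,0,0],[0.045,-0.001,-0.042,-0.105,0,0,0],[0.045,-0.001,-0.0525,-0.13,0,0,0],[0.045,-0.005,-0.058,-0.147,0,0,0],[0.045,-0.025,-0.07,-0.155,0,0,0],[0.045,-0.05,-0.083,-0.16,0,0,0],[0.045,-0.08,-0.098,-0.165,0,0,0],[0.045,-0.105,-0.108,-0.167,0,0,0],[0.045,-0.135,-0.107,-0.165,0,0,0],[0.045,-0.165,-0.1,-0.16,0,0,0],[0.045,-0.195,-0.093,-0.155,0,0,0],[0.045,-0.222,-0.087,-0.15,0,0,0],[0.045,-0.237,-0.084,-0.147,0,0,0],[0.045,-0.242,-0.084,-0.147,0,0,0],[0.045,-0.242,-0.084,-0.147,0,0,0],[0.045,-0.242,-0.084,-0.147,0,0,0]]]'
python3 - <<'E'
from h import *
s=manip.sense();c=manip.read_camera("wrist")
print(R.from_quat(s["ee_rot"]).as_matrix().round(3),s["joint_positions"])
cv2.imwrite("pics/i.png",c["img"][:,:,::-1]);np.save("d.npy",c,allow_pickle=True)
E
```

```text
t: 17.0
tcp_pos: [457.6, -321.1, 149.0]
ee_rot: [0.572, 0.82, 0.0, -0.0]
wrist_force: [0.6, 0.0, -5.7]
gripper_width: 51.9
grip_force: 54.4
[[-0.345  0.939 -0.   ]
 [ 0.939  0.345  0.   ]
 [ 0.    -0.    -1.   ]] [ 0.86335956  0.27624503 -0.38754969  1.72622603  0.11236554  1.16138178
  0.79670846]
```

View pics/i.png

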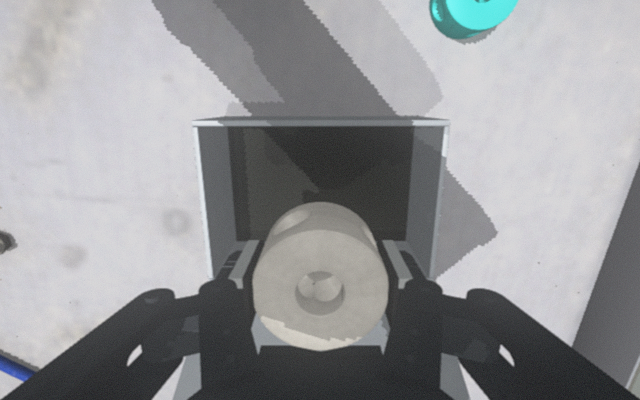

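The view shows the block centred over the case (rim 193 to 447, block centre 320). I'm lowering it.

```bash
python3 -m creep '[[[0.045,0,0,0.01,0,0,0],[0.045,0,0,0.03,0,0,0],[0.045,0,0,0.055,0,0,0],[0.045,0,0,0.08,0,0,0],[0.045,0,0,0.1,0,0,0],[0.045,0,0,0.115,0,0,0],[0.045,0,0,0.125,0,0,0],[0.045,0,0,0.131,0,0,0],[0.045,0,0,0.131,0,0,0],[0.045,0,0,0.131,0,0,0]]]'
python3 -m creep '[[[0.045,0,0,0.002,0,0,0],[0.045,0,0,0.004,0,0,0],[0.045,0,0,0.004,0,0,0]]]'
```

```text
t: 18.05
tcp_pos: [458.4, -322.2, 18.5]
ee_rot: [0.572, 0.82, -0.0, 0.001]
wrist_force: [0.3, 0.9, -4.4]
gripper_width: 52.2
grip_force: 54.4
t: 18.35
tcp_pos: [457.9, -322.0, 13.8]
ee_rot: [0.572, 0.82, -0.0, 0.0]
wrist_force: [0.7, 0.7, -5.8]
gripper_width: 52.3
grip_force: 54.4
```

```bash
python3 -m creep '[[[0.045,0,0,0.001,0,0,0],[0.045,0,0,0.002,0,0,0],[0.045,0,0,0.002,0,0,0]]]'
```

```text
t: 18.65
tcp_pos: [457.9, -321.9, 11.7]
ee_rot: [0.572, 0.82, -0.0, -0.0]
wrist_force: [-0.5, 0.4, -6.0]
gripper_width: 52.0
grip_force: 54.4
```

```bash
python3 -m creep '[[[0.045,0,0,0.001,0,0,0],[0.045,0,0,0.002,0,0,0],[0.045,0,0,0.002,0,0,0]]]'
```

```text
t: 18.95
tcp_pos: [457.8, -321.9, 9.6]
ee_rot: [0.572, 0.82, -0.0, -0.0]
wrist_force: [0.9, 1.2, -6.3]
gripper_width: 52.2
grip_force: 54.4
```

```bash
python3 -m creep '[[[0.045,0,0,0.0005,0,0,0],[0.045,0,0,0.001,0,0,0],[0.045,0,0,0.001,0,0,0]]]'
```

```text
t: 19.25
tcp_pos: [458.0, -322.0, 9.2]
ee_rot: [0.572, 0.82, -0.0, 0.0]
wrist_force: [-1.6, 0.8, 1.3]
gripper_width: 52.0
grip_force: 55.1
```

The block is down, since the load is off the wrist. I'll release, rise straight up and draw back.

```bash
python3 -m creep '[[[0.054,0,0,0,0,0,0],[0.058,0,0,0,0,0,0],[0.064,0,0,0,0,0,0],[0.07,0,0,0,0,0,0],[0.072,0,0,0,0,0,0],[0.072,0,0,-0.005,0,0,0],[0.072,0,0,-0.02,0,0,0],[0.072,0,0,-0.045,0,0,0],[0.072,0,0,-0.075,0,0,0],[0.072,0,0,-0.11,0,0,0],[0.072,0,0,-0.14,0,0,0],[0.072,0.02,-0.01,-0.16,0,0,0],[0.072,0.05,-0.03,-0.17,0,0,0],[0.072,0.08,-0.05,-0.17,0,0,0],[0.072,0.1,-0.06,-0.17,0,0,0],[0.072,0.1,-0.06,-0.17,0,0,0],[0.072,0.1,-0.06,-0.17,0,0,0]]]'
python3 - <<'E'
from h import *
t=manip.read_camera("top");s=manip.read_camera("scene")
z=lambda i:cv2.resize(i[:,:,::-1],None,fx=2,fy=2)
cv2.imwrite("pics/j.png",np.hstack([z(t["img"][130:270,180:480]),z(s["img"][100:240,320:420])]))
E
```

```text
t: 20.95
tcp_pos: [367.4, -249.0, 180.2]
ee_rot: [0.572, 0.82, -0.0, 0.001]
wrist_force: [-0.2, -0.0, -0.1]
gripper_width: 72.4
grip_force: 0.0
```

View pics/j.png

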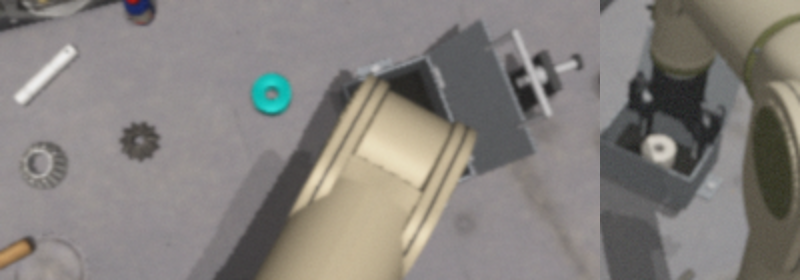

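The scene crop shows the block upright in the case at (658,150). In the top view the lid leans on the stop at (535,75), and the gear (140,142) and cone (43,165) are unmoved. The robot touches nothing, so I'm handing in.

```bash
python3 -c "
from cell import manip
print(manip.close_job())"
```

```text
the job is handed in; nothing more can be done
None
```

The job is handed in: the lid leans on its stop (pushed to an estimated 20 N or so on the pad, from the wrist force), the block stands upright on the case floor, and the gear and bearing cone are where they were; the hand-in gave no verdict.

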